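Slide a block carrier under the leaf spring of a carving jig

ROBOT

A 6-joint arm with a two-finger parallel gripper is mounted at the origin on a cart in front of the work surface, level with it; the furniture and walls round the work are solid. World frame = base frame: x ahead of the robot, y to its left, z up, the work surface at z = 0. Lengths are in m, angles in rad, forces in N, time in s.
With the tool pointing down it reaches from about 0.3 to 0.875 m from the base axis. Payload 6.4 kg.
Tool frame: the origin (TCP) lies midway between the tips of the shut fingers; the grasp point (between the pads) lies 19 mm behind it; z points along the fingers, y is the line along which they close (so a half turn about z gives the same grasp; the last joint's range is limited). The gripper opens to 88 mm and grips with 3 to 60 N. Pads are 18 mm wide; open, the fingers measure 123 mm over their backs; the gripper's body (75 mm by 187 mm) begins 45 mm behind the grasp point.
Start: joints at [1.1, 0.181, 1.607, -0, 1.354, -0.206], TCP at [0.15, 0.555, 0.202] pointing down, gripper open.
Joint ranges: [-2.99, 2.99], [-0.89, 2.07], [0.3, 2.58], [-1.14, 4.28], [0, 2.63], [-3.12, 3.12]. Speed limits (rad/s): [2.57, 2.57, 3.01, 3.14, 3.14, 3.14].

INTERFACE

Orientations are given as a rotation vector (axis times angle).
In Python, from plant import manip, effector, solver, status, optics, job gives the robot as it stands. Calls block until the motion is done:
- manip.movep(position, orientation): joint-space move of the TCP to a pose.
- manip.move_linear(position, rotation=None, velocity=0.15, force_limit=None): straight line of the TCP; rotation=None keeps the orientation; velocity is the mean speed in m/s. With force_limit (N) it stops when the force on the tool has changed by that much, and returns True; else False.
- manip.move_joints(angles): joint-space move.
- effector.command_gripper(opening, grip_force=None): opening from 0.0 (shut) to 1.0 (fully open); grip_force is the grip in N (None keeps the last); returns when the fingers have stopped.
- manip.dwell(seconds).
- solver.solve_ik(position, orientation): joint angles nearest the present ones, or None.
- status.sense(): the state.
- optics.get_image(name): name is "scene" or "top"; returns a dict with "frame" (420x560x3 uint8, red, green, blue), "fx", "fy", "cx", "cy" (pixels), "dist_coeffs" ([k1, k2, p1, p2, k3] as OpenCV has them; the pictures are not rectified), "extrinsics" (4x4, takes a point from camera to world coordinates). Camera axes: x right, y down, z forward; pixel columns grow to the right and rows downward; lengths in m; the calibration is good to about 2 mm. A picture is of the moment at which its call begins. There is no depth.
A pose or a line that the arm cannot do raises manip.PlanningError and nothing moves.
- job.close_job(): hands the job in; it is judged then, once.
Trained networks look in the newest picture that a camera, given by its name, has taken for a name from the list of things; names that differ only in an ending like _2 or _b are one class to them, and where a whole thing is asked for, a point or a joint stands for the part that bears it (a point fixed in the world has none). Each returns a list of dicts, best first, with "confidence" (0 to 1); they miss things now and then, are a little off and sometimes report something else, mostly with a low value. They report only what shows in the picture. A call takes as long as a camera call.
- optics.regions_of(camera, target): "mask" (420x560 bool, what is visible of it) and "extent" ([centre column, centre row, width, height] in pixels, round what is visible of it).
The state is a dict: "time": time; "q": joint angles; "joint_velocities": joint speeds; "joint_efforts": joint torques, N m; "tcp_pos": TCP position; "tcp_rot": TCP orientation; "force": force on the tool from outside, world axes, zero at the start; "ft_torque": the same for the moment, N m; "width": opening from 0.0 (shut) to 1.0 (fully open); "grasp_force": force on a finger pad.
Only numpy, scipy, OpenCV 4.12 (cv2) and the standard library are available. Lean on these libraries where they do the work, as an engineer would, in place of code of your own. Each camera call takes 0.05 s, during which the arm holds its last target. There are 200 camera calls.

TASK

The square printing block is mounted on a wooden carrier plate that lies in the channel of the carving jig. Press the bare tail of the plate down hard with the fingertips against the sprung bed and, keeping it down, push the carrier along the channel so that its nose passes under the steel bridge and its leaf spring and sits fully home against the end stop, then let go of it. The carrier is only pressed and pushed, never lifted or tipped up, and the other things on the table stay where they are.

Things in the scene. Friction and masses are not known exactly. Their poses are not given: they have to be found in the camera images.
- jig: Wooden jig fixed to the table, 250 (x) x 100 (y) mm, 144 mm over the lugs near its open end. Origin: underside centre. x runs along the channel from open end to end stop. Channel 73 mm wide; side wall tops at 30 mm; end stop 46 mm high, inner face at x = 110 mm; a steel bridge bar crosses at x = 59 to 71 mm, underside at 37, top at 49 mm (screw heads 53).
- carrier: Loose plate 157 (x) x 70 x 16 mm, about 0.26 kg with its block; origin underside centre, nose at x = +78.5 mm. Fixed on it, x = -36.5 to +23.5 mm: square printing block 60 x 65 x 34 mm high, carved face up. Behind it the bare tail, 42 mm long: a finger pressing there can push the block's rear face. At start its top is at 42 mm, 5 mm too high for the bar, nose 8 to 20 mm short of the bar.
- tail (a point): centre of the upper face of the carrier's bare tail, 21 mm behind the block's rear face; axes as the carrier's
- nose (a point): middle of the carrier's nose end face, half-way up; axes as the carrier's
- jig_bar (a point): middle of the underside of the bridge bar; axes as the jig's. The carrier's upper face must be below it to enter
- jig_stop (a point): middle of the inner face of the end stop, 30 mm above the table; axes as the jig's. The nose touches this face when home: its travel is then 59 to 71 mm from the start
- bed (a joint): Level sprung aluminium plate, the channel's floor under the carrier. 0 = raised, grows downward, 0.012 m = bottomed. Spring 6 N at 0 to 17 N at 0.012, less the carrier's weight. The bar is cleared beyond 0.005; slide at 0.007 to 0.011. With the carrier home and let go, bar and leaf keep it near 0.005. Pushing takes some 5 to 12 N besides (friction).
- leaf: Steel leaf spring 40 mm wide on the far side of the bridge bar, sloping down towards the stop to a lowest line 31 mm above the table, 37 mm beyond the bar's centre; the nose lifts it in passing and it then presses on the nose with a few newtons. Origin: its root, 40 mm above the table
- small_block: loose wooden printing block 40 x 40 x 34 mm, origin underside centre; leave alone
- strip_block: loose long narrow printing block 30 x 119 x 36 mm, origin underside centre; leave alone
- handled_block: loose printing block with a knob handle 68 x 48 x 64 mm, origin underside centre; leave alone
- wide_brush: loose flat brush 38 x 171 x 15 mm, origin underside centre; leave alone
- round_block: loose round printing block 66 mm across, 36 mm high, origin underside centre; leave alone

How it is judged:
On the way:
1. the carrier's nose is under the bridge bar, short of home, while the fingers press and push the carrier with the bed held down (x of nose in the frame of jig_bar above 0 m and x of nose in the frame of jig_stop below -0.006 m and value of joint bed above 0.004 m and contact force between the fingers and carrier above 2 N), for 0.05 s.
At the end, for the whole second after the job is handed in: The carrier is at rest and level (within 0.06 rad) in the channel, its nose within 5 mm of the end stop and under the bridge, with the leaf spring pressing on it (over 0.5 N) (x of nose in the frame of jig_stop above -0.005 m and z of nose in the frame of jig_stop below 0.006 m and contact force between leaf and carrier above 0.5 N and value of joint bed above 0.003 m and angle between carrier's own z axis and vertical below 0.06 rad and angle between the x axis of carrier and the x axis of jig, either way round below 0.06 rad and linear speed of carrier below 0.01 m/s); the robot touches nothing.
It fails at once if the carrier is lifted out of the channel's guidance or tipped up (height (world z) of carrier above 0.033 m or angle between carrier's own z axis and vertical above 0.15 rad).
It fails at once if another thing on the table is pushed away (over 20 mm) (distance of any of small_block, strip_block, handled_block, wide_brush, round_block from where it was at the start of the episode above 0.02 m).
It also fails if it takes over 29 s, if anything falls off the work surface, if the arm or the gripper's body presses on something with over 40 N, if the wrist force passes 120 N, or if a joint passes its speed limit or range.

## Working session

There is one attempt and no reset: what is moved stays moved. The work goes in short steps, each a Python script; the robot and the scene stay as the last script left them, time stands still between calls to the robot, and variables do not carry over. Pictures are saved under pics/ and viewed, at most 10 in all, crops included, and the job is handed in when it is done.

```bash
mkdir -p pics; ls; python3 - <<'E'
from plant import optics,status
import cv2,numpy as np
for c in("scene","top"):
    d=optics.get_image(c); im=d["frame"][:,:,::-1].copy()
    print(c,d["fx"],d["fy"],d["cx"],d["cy"],d["dist_coeffs"],np.round(d["extrinsics"],4).tolist())
    for t in("jig","carrier","leaf"):
        for r in optics.regions_of(c,t)[:2]:
            print(t,round(r["confidence"],2),np.round(r["extent"],1))
            if r["confidence"]>.5: np.save(f"{c}_{t}.npy",r["mask"])
    cv2.imwrite(f"pics/{c}0.png",im)
s=status.sense();print(s["time"],s["tcp_pos"],s["tcp_rot"])
E
```

```text
pics
scene 506.72181718640996 506.72181718640996 281.0638652156456 210.43488720708703 [-0.06415239  0.          0.          0.          0.        ] [[0.517, -0.5397, 0.6644, -0.2147], [-0.8557, -0.3054, 0.4177, -0.5592], [-0.0225, -0.7845, -0.6198, 0.802], [0.0, 0.0, 0.0, 1.0]]
jig 0.66 [246.2 222.1 102.9  74.5]
jig 0.35 [240.1 220.3  67.5  48.3]
carrier 0.6 [239.4 220.8  69.2  50.6]
carrier 0.54 [245.3 221.3 106.2  83.7]
leaf 0.47 [247.9 221.2 101.   78.3]
leaf 0.41 [274.8 198.4  15.7  12.1]
top 406.39039189338035 406.39039189338035 284.3734456337976 212.28647459015133 [-0.04119451  0.          0.          0.          0.        ] [[-0.0201, -0.9927, 0.1192, 0.4478], [-0.9997, 0.0215, 0.011, -0.0613], [-0.0135, -0.1189, -0.9928, 1.1194], [0.0, 0.0, 0.0, 1.0]]
jig 0.77 [258.  223.6  61.3  94.9]
carrier 0.9 [257.5 233.3  36.7  62. ]
leaf 0.75 [265.9 186.6  13.6  14.9]
0.4 [0.15043768 0.55489492 0.20158551] [-4.14729304e-01 -3.11401596e+00  3.75700958e-04]
```

```bash
python3 - <<'E'
import cv2
a=cv2.imread("pics/scene0.png")[150:300,160:340];b=cv2.imread("pics/top0.png")
cv2.imwrite("pics/s1.png",cv2.resize(a,None,fx=4,fy=4,interpolation=cv2.INTER_CUBIC))
cv2.imwrite("pics/t1.png",cv2.resize(b[165:285,190:330],None,fx=5,fy=5,interpolation=cv2.INTER_CUBIC))
E
```

```text
(no output)
```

View pics/top0.png

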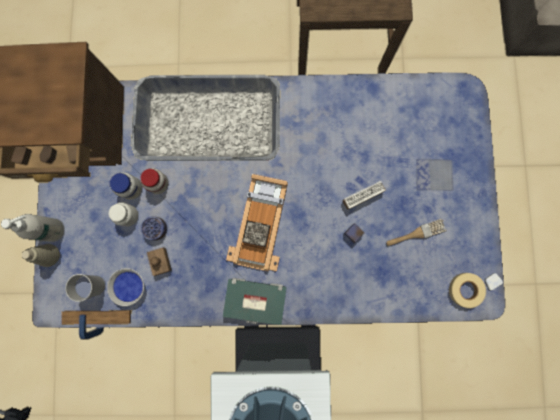

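View pics/t1.png

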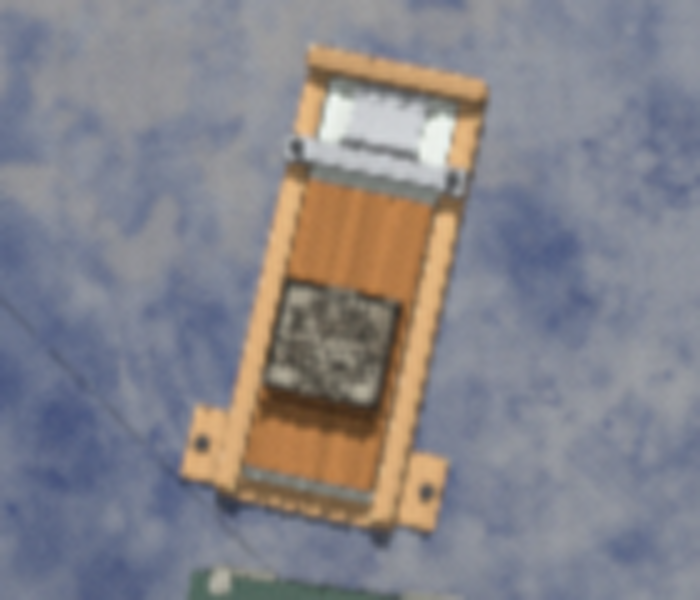

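View pics/s1.png

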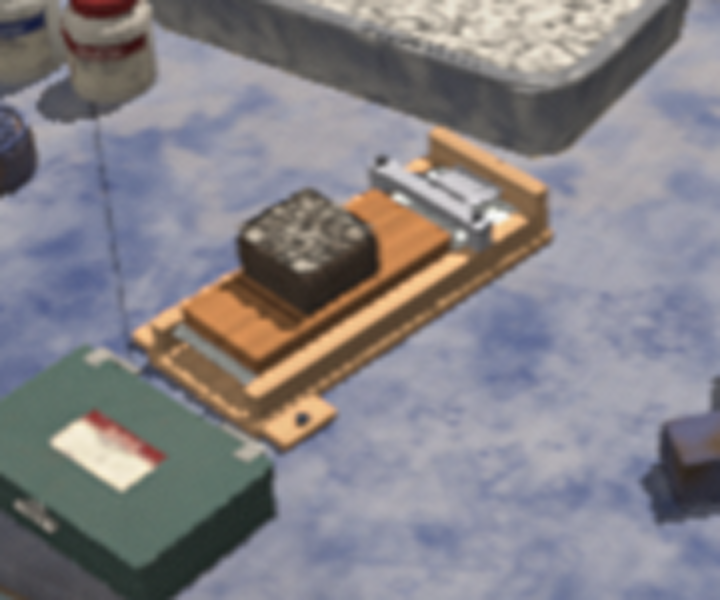

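The jig's open end points toward the robot (a green box sits just behind it) and its channel runs away at a slight yaw. In the top crop the stop corners are at (312,47) and (487,85), the bar screws at (296,147) and (455,180), and the block-top corners at (285,282), (403,302), (380,408) and (265,383).

```bash
cat > h.py <<'E'
import numpy as np,cv2
from plant import optics
def ray(d,px,z):
    K=np.array([[d["fx"],0,d["cx"]],[0,d["fy"],d["cy"]],[0,0,1]])
    p=cv2.undistortPoints(np.array(px,float).reshape(-1,1,2),K,np.array(d["dist_coeffs"])).reshape(-1,2)
    E=np.array(d["extrinsics"]);v=np.c_[p,np.ones(len(p))]@E[:3,:3].T
    o=E[:3,3];return o+v*((np.broadcast_to(z,len(p))-o[2])/v[:,2])[:,None]
E
python3 - <<'E'
from h import *
d=optics.get_image("top")
c=lambda a:(np.array(a,float)+.0)/5-.4+[190,165]
P=ray(d,c([(312,47),(487,85),(296,147),(455,180),(285,282),(403,302),(380,408),(265,383),(245,470),(375,495)]),[.046]*2+[.053]*2+[.076]*4+[.042]*2)
print(P.round(4))
m=lambda *i:P[list(i),:2].mean(0)
st,br,bf,bb,tl=m(0,1),m(2,3),m(4,5),m(6,7),m(8,9)
print("mid stop",st,"bar",br,"blockfront",bf,"back",bb,"tail",tl)
a=lambda v:np.degrees(np.arctan2(v[1],v[0]))
print(a(st-br),a(st-bb),a(br-bb),a(br-tl),a(st-tl),a(P[0]-P[1])-90,a(P[2]-P[3])-90)
u=(st-tl)/np.linalg.norm(st-tl)
print([float((p-st)@u) for p in(br,bf,bb,tl)])
# scene view check: block top corners
E=optics.get_image("scene")
c2=lambda a:np.array(a,float)/4-.375+[160,150]
Q=ray(E,c2([(240,235),(310,188),(377,235),(310,268),(184,308),(260,364)]),[.076]*4+[.042]*2)
print(Q.round(4), Q[:4].mean(0),P[4:8].mean(0))
E
```

```text
[[ 6.824e-01  3.580e-02  4.600e-02]
 [ 6.595e-01 -5.810e-02  4.600e-02]
 [ 6.269e-01  4.420e-02  5.300e-02]
 [ 6.072e-01 -4.010e-02  5.300e-02]
 [ 5.525e-01  4.830e-02  7.600e-02]
 [ 5.408e-01 -1.250e-02  7.600e-02]
 [ 4.866e-01  2.000e-04  7.600e-02]
 [ 5.006e-01  5.910e-02  7.600e-02]
 [ 4.566e-01  7.400e-02  4.200e-02]
 [ 4.421e-01  5.500e-03  4.200e-02]]
mid stop [ 0.670947   -0.01114092] bar [0.61704444 0.00209224] blockfront [0.54665701 0.01791654] back [0.49355934 0.02964481] tail [0.44935782 0.03976041]
-13.793400076888217 -12.948644713520071 -12.57807370761953 -12.660441236668692 -12.937002093366985 -13.762286596105298 -13.10863519972554
[-0.05549697695719282, -0.12764048238053924, -0.18201608889742704, -0.22736030678803762]
[[ 0.4995  0.0592  0.076 ]
 [ 0.5573  0.0498  0.076 ]
 [ 0.539  -0.0107  0.076 ]
 [ 0.4945  0.0058  0.076 ]
 [ 0.4606  0.0753  0.042 ]
 [ 0.4429  0.0073  0.042 ]] [0.52257179 0.02604306 0.076     ] [0.52010817 0.02378068 0.076     ]
```

```bash
cat >> h.py <<'E'
from scipy.spatial.transform import Rotation as R
from plant import manip,effector,solver,status
yaw=np.radians(-12.9);u=np.array([np.cos(yaw),np.sin(yaw),0])
B=np.array([.521,.0248,0])-.030*u   # block rear face
rots=[(R.from_euler('z',yaw+k)*R.from_euler('x',np.pi)).as_rotvec() for k in(0,np.pi)]
def show(t=""):
    s=status.sense();p=s["tcp_pos"]
    print(t,round(s["time"],2),"s=%.1f z=%.1f mm"%((p-B)@u*1e3,p[2]*1e3),"F",np.round(s["force"],1),"Fu %.1f"%(s["force"]@u),flush=True);return s
E
python3 - <<'E'
from h import *
q=status.sense()["q"];best=None
P=B-.014*u
for r in rots:
    j=solver.solve_ik(P+[0,0,.12],r);print(None if j is None else np.round(j,2))
    if j is not None and (best is None or np.abs(j-q).max()<best[0]): best=(np.abs(j-q).max(),r)
r=best[1];np.save("r.npy",r)
effector.command_gripper(0.0,20)
manip.movep(P+[0,0,.12],r);show("above")
manip.move_linear(P+[0,0,.056],velocity=.1);show("low")
import cv2
for c,(a,b,e,f,k) in {"scene":(150,300,160,340,4),"top":(165,285,190,330,5)}.items():
    d=optics.get_image(c)["frame"][a:b,e:f,::-1]
    cv2.imwrite(f"pics/{c}2.png",cv2.resize(d,None,fx=k,fy=k,interpolation=cv2.INTER_CUBIC))
E
```

```text
[-0.18  0.06  1.92  0.    1.16  1.62]
[-0.18  0.06  1.92  0.    1.16 -1.52]
above 4.02 s=-14.1 z=120.1 mm F [ 0.7 -0.2  0.7] Fu 0.8
low 4.81 s=-13.6 z=56.4 mm F [ 0.7 -0.1  0. ] Fu 0.7
```

View pics/scene2.png

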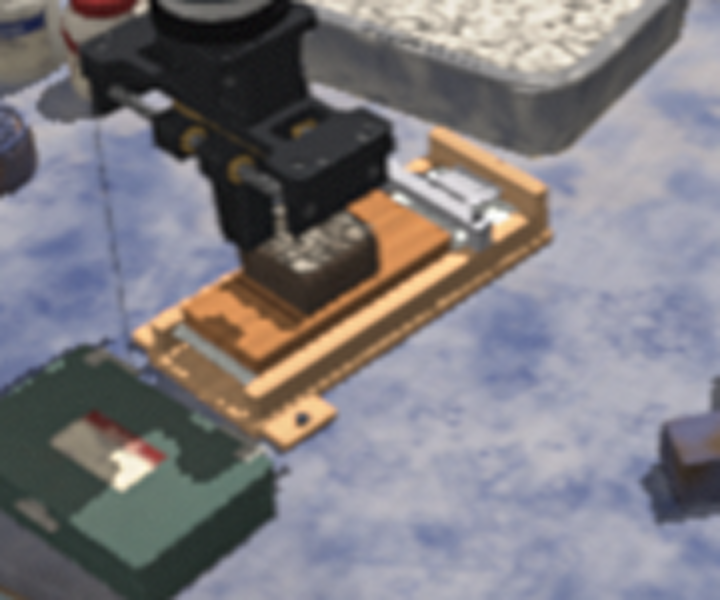

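```bash
python3 - <<'E'
from h import *
d=optics.get_image("scene");E=np.linalg.inv(d["extrinsics"])
s=show();print(s["width"],s["tcp_rot"])
K=np.array([[d["fx"],0,d["cx"]],[0,d["fy"],d["cy"]],[0,0,1]])
pr=lambda x:cv2.projectPoints(np.array(x),cv2.Rodrigues(E[:3,:3])[0],E[:3,3],K,np.array(d["dist_coeffs"]))[0].reshape(-1,2)
v=np.array([-u[1],u[0],0]);T=s["tcp_pos"]
print((pr([T,T+.0175*v,T-.0175*v,T+[0,0,.064],B+[0,0,.042]])-[160,150])*4)
cv2.imwrite("pics/s3.png",cv2.resize(d["frame"][160:250,190:290,::-1],None,fx=8,fy=6.6,interpolation=cv2.INTER_CUBIC))
t=optics.get_image("top")
cv2.imwrite("pics/t3.png",cv2.resize(t["frame"][165:285,190:330,::-1],None,fx=5,fy=5,interpolation=cv2.INTER_CUBIC))
E
```

```text
4.96 s=-13.3 z=56.8 mm F [-0.7 -0.6 -1. ] Fu -0.5
0.005011285423635477 [ 3.52633475e-01  3.12020298e+00 -1.38254565e-04]
[[254.71501929 291.831614  ]
 [235.05986977 278.85744878]
 [274.70832175 305.02538677]
 [244.09679655 203.69275505]
 [274.32545108 300.5539672 ]]
```

View pics/s3.png

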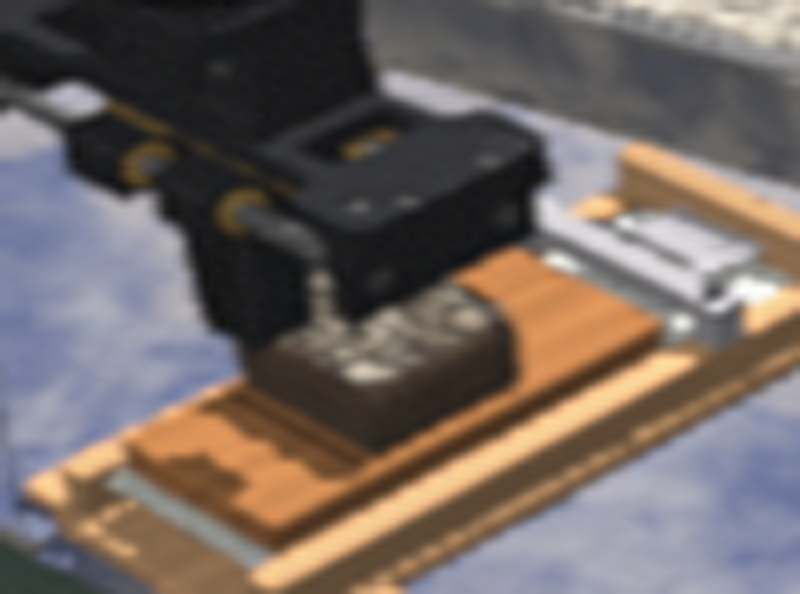

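View pics/t3.png

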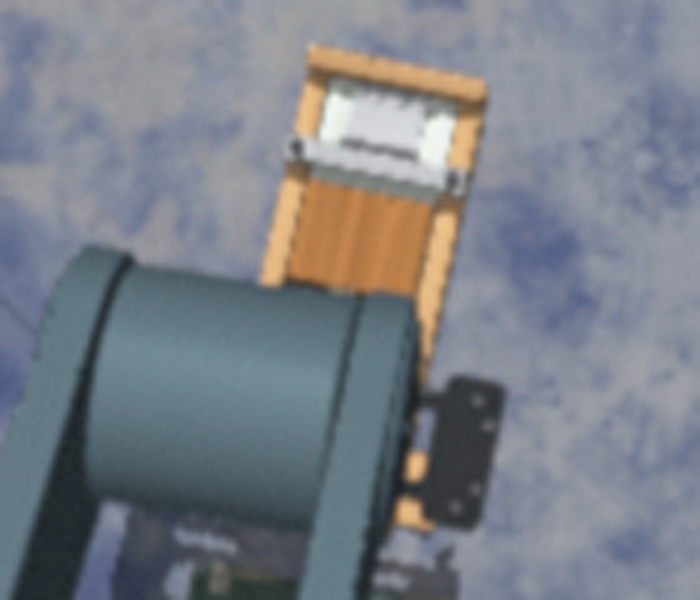

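```bash
python3 - <<'E'
import cv2,numpy as np
a=cv2.imread("pics/s1.png");b=cv2.imread("pics/scene2.png")
D=np.minimum(cv2.absdiff(a,b).astype(int)*3,255).astype(np.uint8)
x=np.hstack([w[150:390,150:390] for w in(a,b,D)])
cv2.imwrite("pics/d.png",cv2.resize(x,(798,266)))
E
```

```text
(no output)
```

View pics/d.png

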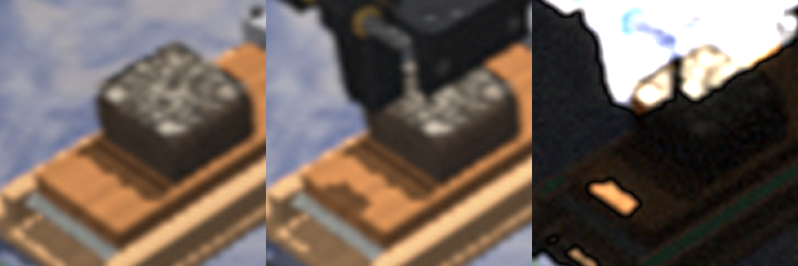

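```bash
python3 - <<'E'
from h import *
v=np.array([-u[1],u[0],0])
d=optics.get_image("scene");t=optics.get_image("top");s=show()
from h import R
print(R.from_rotvec(s["tcp_rot"]).as_matrix().round(3))
for n,D,px in(("tip left-bottom",d,(160+235/4,150+245/4)),("R box bottom-left",d,(160+300/4,150+225/4)),("R box top view ctr",t,(190+470/5,165+450/5))):
    for z in(.056,.085,.12,.16):
        p=ray(D,[px],z)[0]-s["tcp_pos"];print(n,z,"rel u %.0f v %.0f"%(p@u*1e3,p@v*1e3))
for c in ("scene","top"):
    for w in("carrier",):
        print([(round(r["confidence"],2),np.round(r["extent"],1)) for r in optics.regions_of(c,w)[:2]])
E
```

```text
5.11 s=-13.6 z=56.5 mm F [-0.2 -0.2 -0.5] Fu -0.1
[[-0.975  0.223  0.001]
 [ 0.223  0.975 -0.   ]
 [-0.001  0.    -1.   ]]
tip left-bottom 0.056 rel u 22 v 43
tip left-bottom 0.085 rel u -0 v 13
tip left-bottom 0.12 rel u -27 v -24
tip left-bottom 0.16 rel u -57 v -65
R box bottom-left 0.056 rel u 61 v 29
R box bottom-left 0.085 rel u 37 v -1
R box bottom-left 0.12 rel u 9 v -37
R box bottom-left 0.16 rel u -23 v -78
R box top view ctr 0.056 rel u 3 v -82
R box top view ctr 0.085 rel u 3 v -83
R box top view ctr 0.12 rel u 3 v -83
R box top view ctr 0.16 rel u 2 v -84
[(0.59, array([237.9, 222.5,  63.8,  50.2]))]
[(0.82, array([260.2, 213.2,  28.4,  20.1]))]
```

```bash
python3 - <<'E'
from h import *
P=B-.014*u
print(manip.move_linear(P+[0,0,.039],velocity=.04,force_limit=4));show("touch")
a=optics.get_image("scene")["frame"][150:300,160:340,::-1]
cv2.imwrite("pics/s4.png",cv2.resize(a[40:120,10:110],None,fx=7,fy=7,interpolation=cv2.INTER_CUBIC))
manip.dwell(.1);show()
E
```

```text
False
touch 5.78 s=-14.2 z=38.7 mm F [ 0.4 -0.2  0.5] Fu 0.5
 5.93 s=-13.8 z=39.2 mm F [ 0.5 -0.6  0.5] Fu 0.6
```

View pics/s4.png

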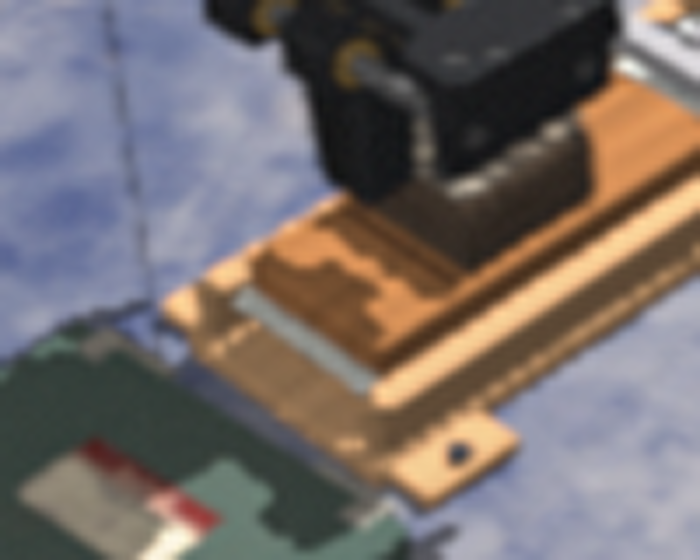

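The fingers are shut, but the visible tip sits about 28 mm higher than the reported TCP, at scene pixel (222,219). There was no contact at z=39 mm either. I'll keep descending with a force limit.

```bash
python3 - <<'E'
from h import *
P=B-.014*u
print(manip.move_linear(P+[0,0,.010],velocity=.03,force_limit=4));s=show("touch");print(s["width"],s["ft_torque"])
a=optics.get_image("scene")["frame"][190:270,170:270,::-1]
cv2.imwrite("pics/s5.png",cv2.resize(a,None,fx=7,fy=7,interpolation=cv2.INTER_CUBIC))
manip.dwell(.1);show()
E
```

```text
False
touch 7.05 s=-13.8 z=10.2 mm F [-0.5 -1.6 -0.1] Fu -0.1
0.003206948579122098 [ 0.00294317  0.04058112 -0.03389055]
 7.2 s=-13.8 z=10.2 mm F [-0.1  0.4 -0.1] Fu -0.2
```

View pics/s5.png

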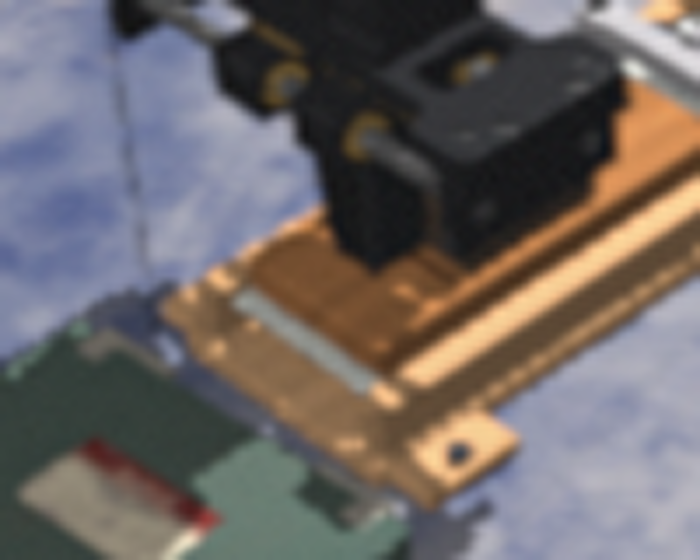

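```bash
python3 - <<'E'
from h import *
P=B-.014*u
hit=False;z=.010
while not hit and z>-.006:
    z-=.004
    hit=manip.move_linear(P+[0,0,z],velocity=.02,force_limit=3.5);s=show("step %s"%hit)
manip.dwell(.15);s=show();print(s["width"],s["ft_torque"])
E
```

```text
step False 7.55 s=-14.2 z=5.8 mm F [ 0.1 -0.2  0.5] Fu 0.2
step True 7.76 s=-13.9 z=3.9 mm F [-0.2 -0.3  3.8] Fu -0.1
 7.91 s=-13.9 z=4.1 mm F [ 0.6 -0.5  4.1] Fu 0.7
0.001793837141841332 [-0.01418179 -0.15666151  0.04325271]
```

```bash
python3 - <<'E'
from h import *
v=np.array([-u[1],u[0],0]);s=show()
d=optics.get_image("scene");T=s["tcp_pos"]
for n,px in(("A corner (z10)",(170+375/7,190+265/7)),("B left bottom (z10)",(170+338/7,190+243/7)),("C right (z10)",(170+425/7,190+240/7))):
    for z in(.035,.042,.05,.06,.076): 
        p=ray(d,[px],z)[0]-T;print(n,z,"u %.0f v %.0f"%(p@u*1e3,p@v*1e3))
cv2.imwrite("pics/s6.png",cv2.resize(d["frame"][205:255,195:265,::-1],None,fx=11,fy=11,interpolation=cv2.INTER_CUBIC))
E
```

```text
7.91 s=-13.9 z=4.1 mm F [ 0.6 -0.5  4.1] Fu 0.7
A corner (z10) 0.035 u 4 v 8
A corner (z10) 0.042 u -1 v 1
A corner (z10) 0.05 u -6 v -7
A corner (z10) 0.06 u -13 v -16
A corner (z10) 0.076 u -25 v -32
B left bottom (z10) 0.035 u 4 v 26
B left bottom (z10) 0.042 u -1 v 19
B left bottom (z10) 0.05 u -7 v 11
B left bottom (z10) 0.06 u -14 v 1
B left bottom (z10) 0.076 u -26 v -15
C right (z10) 0.035 u 25 v 5
C right (z10) 0.042 u 19 v -1
C right (z10) 0.05 u 13 v -9
C right (z10) 0.06 u 6 v -19
C right (z10) 0.076 u -6 v -34
```

View pics/s6.png

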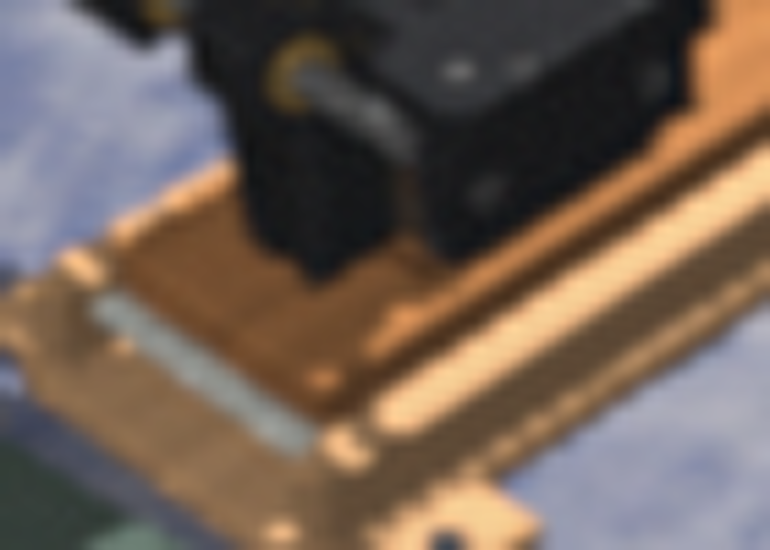

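The close-up shows the tip's rear corner at crop (320,275), resting on the tail just behind the block. Contact came at TCP z≈4 mm, so the real tip is about 38 mm above the nominal TCP. I'll press about 8.5 mm further down, then push.

```bash
python3 - <<'E'
from h import *
at=lambda s,z:B+s*u+[0,0,z]
print(manip.move_linear(at(-.014,-.0045),velocity=.02,force_limit=18));s=show("pressed")
if 7<s["force"][2]<20:
    print(manip.move_linear(at(-.004,-.0045),velocity=.03,force_limit=20));s=show("contact")
    print(manip.move_linear(at(.015,-.0045),velocity=.04,force_limit=22));s=show("to bar")
E
```

```text
False
pressed 8.52 s=-13.9 z=-4.0 mm F [-2.8 -0.1 10.8] Fu -2.7
False
contact 9.0 s=-5.3 z=-4.5 mm F [-6.4  0.4 10.3] Fu -6.4
False
to bar 9.62 s=13.9 z=-4.4 mm F [-5.3  0.8 11.8] Fu -5.3
```

```bash
python3 - <<'E'
from h import *
at=lambda s,z:B+s*u+[0,0,z]
hit=False
for t in(.030,.045,.052,.057,.062,.067,.072):
    hit=manip.move_linear(at(t,-.0045),velocity=.035,force_limit=14);s=show(hit)
    if hit:break
E
```

```text
False 10.2 s=28.9 z=-4.3 mm F [-5.8  1.1 11. ] Fu -5.9
False 10.78 s=43.2 z=-4.7 mm F [-5.8  0.6 10.3] Fu -5.8
False 11.12 s=48.2 z=-5.2 mm F [-11.7   2.6  12.6] Fu -12.0
True 11.33 s=47.4 z=-6.1 mm F [-3.7  0.6 10.1] Fu -3.8
```

```bash
python3 - <<'E'
from h import *
at=lambda s,z:B+s*u+[0,0,z]
for t in(.056,.062,.068):
    hit=manip.move_linear(at(t,-.0045),velocity=.03,force_limit=28);s=show(hit);print(s["ft_torque"].round(2))
    if hit:break
d=optics.get_image("top");np.save("top_now.npy",d["frame"]);cv2.imwrite("pics/top7.png",d["frame"][:,:,::-1])
for n in("carrier","leaf","jig"):
  for r in optics.regions_of("top",n)[:1]:print(n,r["confidence"],np.round(r["extent"],1))
d=optics.get_image("scene")
for r in optics.regions_of("scene","carrier")[:1]:print(r["confidence"],np.round(r["extent"],1))
E
```

```text
True 11.61 s=46.4 z=-5.9 mm F [-3.3  0.2  8.3] Fu -3.2
[-0.02  0.39 -0.11]
leaf 0.61 [267.  186.7  13.7  10.6]
jig 0.87 [258.9 222.2  59.3  94.7]
0.66 [255.7 215.3  63.3  35.7]
```

```bash
python3 - <<'E'
from h import *
at=lambda s,z:B+s*u+[0,0,z]
manip.move_linear(at(.0464,-.001),velocity=.02);show("rel")
manip.move_linear(at(.042,.003),velocity=.04);show("back")
manip.move_linear(at(.038,.08),velocity=.12);show("up")
manip.movep([.30,.32,.22],np.load("r.npy"));show("away")
a=cv2.imread("pics/top0.png");d=optics.get_image("top");b=d["frame"][:,:,::-1].copy();cv2.imwrite("pics/top8.png",b)
x0,y0,x1,y1=244,222,270,246
# block top face patch, upsampled match
k=4;up=lambda i:cv2.resize(i,None,fx=k,fy=k,interpolation=cv2.INTER_CUBIC)
def match(box,m):
    x0,y0,x1,y1=box
    r=cv2.matchTemplate(up(b[y0-m:y1+m,x0-m:x1+m]),up(a[y0:y1,x0:x1]),cv2.TM_CCOEFF_NORMED)
    _,v,_,l=cv2.minMaxLoc(r);return v,l[0]/k-m,l[1]/k-m
v,dx,dy=match((x0,y0,x1,y1),35);print("shift",v,dx,dy)
print("jig bar check",match((250,185,288,205),6))
c=np.array([256.4,233.5])
p0=ray(d,[c],.076)[0];p1=ray(d,[c+[dx,dy]],.071)[0]
print("travel",(p1-p0)@u,"perp",np.cross(u,p1-p0)[2],p1)
for n in("carrier","leaf"):
  for r in optics.regions_of("top",n)[:1]:print(n,r["confidence"],np.round(r["extent"],1))
E
```

```text
rel 12.31 s=46.4 z=-0.8 mm F [0.1 2.8 5.4] Fu -0.5
back 12.61 s=41.2 z=2.6 mm F [-0.   0.   0.2] Fu -0.0
up 13.4 s=37.5 z=79.4 mm F [-0.2 -1.3 -0.2] Fu 0.1
away 14.89 s=-250.8 z=219.5 mm F [-0.7 -1.1  0.8] Fu -0.4
shift 0.8603999614715576 4.75 -22.25
jig bar check (0.6288066506385803, 0.25, 0.25)
travel 0.05939039765303308 perp 0.0006121293692279671 [0.57766255 0.01071315 0.071     ]
carrier 0.73 [363.1 195.4  40.6  23.9]
leaf 0.52 [266.5 187.8  14.4  16.2]
```

```bash
python3 - <<'E'
from plant import job
print(job.close_job())
E
```

```text
the job is handed in; nothing more can be done
None
```

The carrier was pressed down, pushed under the bridge until it stopped hard, and released. I measured 59.4 mm of travel, with the block 40 mm behind the bar as expected at home, and handed the job in. No verdict was returned, and I did not measure the leaf force or bed position.

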